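# Hang a screwdriver holder on a slotted rail and lock it

## Robot

A 6-joint arm with a two-finger parallel gripper is mounted at the origin on a cart in front of the work surface, level with it; the furniture and walls round the work are solid. World frame = base frame: x ahead of the robot, y to its left, z up, the work surface at z = 0. Lengths are in m, angles in rad, forces in N, time in s.
With the tool pointing down it reaches from about 0.375 to 0.9 m from the base axis. Payload 3.1 kg.
Tool frame: the origin (TCP) lies midway between the tips of the shut fingers; the grasp point (between the pads) lies 19 mm behind it; z points along the fingers, y is the line along which they close (so a half turn about z gives the same grasp; the last joint's range is limited). The gripper opens to 85 mm and grips with 20 to 120 N. Pads are 22 mm wide; open, the fingers measure 114 mm over their backs; the gripper's body (76 mm by 85 mm) begins 54 mm behind the grasp point. The pads swing forward as they close: fully open they stand 13 mm farther back than shut.
Start: joints at [1, 0.527, 1.433, -0, 1.181, -0.178], TCP at [0.239, 0.577, 0.231] pointing down, gripper open.
Joint ranges: [-3.08, 3.08], [-0.75, 2.2], [0.22, 2.44], [-1.43, 4.57], [0, 2.65], [-2.85, 2.85]. Speed limits (rad/s): [2.79, 2.79, 3.14, 3.14, 3.14, 3.14].

## Interface

Orientations are given as a unit quaternion [x, y, z, w].
In Python, from station import manip gives the robot as it stands.
- The arm moves only by the tool step_arm, never from a script. Its argument "targets" is text: rows parted by semicolons, each of 4 numbers parted by spaces: the shift along the tool's x, y, z in mm, then the turn about the tool's z in degrees. A call has 1 to 12 rows; each row is the pose to reach, as a shift and turn from the pose commanded when the call began, along the tool's axes at that moment; what a row does not reach only later rows make up. A row lasts 1/10 s, in which the tool goes at most 50 mm and 8.59 degrees, less where a joint would pass 70% of its speed; a pose out of reach is approached as far as the arm can. A call with a gripper value outside its range is refused whole. "gripper" is the closure, from 0 (fully open) to 1 (shut), set as the call begins (left out, the last holds). The fingers move at their own pace and stop on an object; "squeeze" is the grip in N (left out, the last holds). Time passes only in rows, so rows that repeat a pose let the fingers close. It gives the time, the measured TCP pose, the force, the opening and the grip force at its end, in the units of the state.
- manip.sense(): the state, without advancing time (a new reading comes with each control period).
- manip.snapshot(name): name is "scene" or "top" or "wrist"; returns the picture (400x640x3 uint8, red, green, blue); there is no depth.
- manip.get_calibration(name): a dict with "fov_y" (degrees; the focal length in pixels is half the picture's height over the tangent of half this angle, whatever the lens; pixels are square), "cx", "cy" (the principal point, pixels), "extrinsics" (4x4, takes a point from camera to world coordinates); the wrist camera has in their place "tool_from_camera" (4x4, takes a point from camera to tool coordinates, whose origin is the TCP and whose axes are the flange's). Camera axes: x right, y down, z forward; pixel columns grow to the right and rows downward; lengths in m; the calibration is good to about 2 mm. The wrist camera is an equidistant fisheye: a pixel r from the principal point sees the ray r / f radians off the axis. A picture is of the moment at which its call begins: read the wrist's pose just before it. get_calibration takes no time and is no camera call.
- manip.sign_off(): hands the job in; it is judged then, once.
Trained networks look in the newest picture that a camera, given by its name, has taken for a name from the list of things; names that differ only in an ending like _2 or _b are one class to them, and where a whole thing is asked for, a point or a joint stands for the part that bears it (a point fixed in the world has none). Each returns a list of dicts, best first, with "p" (0 to 1); they miss things now and then, are a little off and sometimes report something else, mostly with a low value. They report only what shows in the picture. A call takes as long as a camera call.
- manip.recognise(camera, query): "position" ([column, row] in pixels, amid what is visible of it).
- manip.masks_of(camera, query): "pixels" (400x640 bool, what is visible of it) and "position" ([column, row] in pixels, amid what is visible of it).
- manip.mark_of(camera, query): "position" ([column, row] in pixels: a listed point, or the origin of a listed thing).
The state is a dict: "t": time; "q": joint angles; "qd": joint speeds; "tau": joint torques, N m; "tcp_pos": TCP position; "tool_rot": TCP orientation; "force": force on the tool from outside, world axes, zero at the start; "ft_torque": the same for the moment, N m; "finger_gap": opening from 0.0 (shut) to 1.0 (fully open); "gripper_force": force on a finger pad.
Only numpy, scipy, OpenCV 4.12 (cv2) and the standard library are available. Lean on these libraries where they do the work, as an engineer would, in place of code of your own. Each camera call takes 0.05 s, during which the arm holds its last target. There are 200 camera calls.

## Task

Pick up the blue screwdriver holder, put both of its steel hooks through the two slots of the aluminium rail on the bench rack, and press it down until it is fully home and the red spring catch has snapped out over its lower edge; then let go. The height of the rail is only roughly known, so feel for the slots and for the end stop: never push or press the rack hard, and leave the other things on the bench where they are.

Things in the scene. Friction and masses are not known exactly. Their poses are not given: they have to be found in the camera images.
- bracket_grip (a point): Grip point of the loose blue screwdriver holder (0.12 kg), which stands on the bench: mid-plane of its upright rib, 64 mm above the holder's underside. Holder axes: x level towards its hooks, y across the rib, z up. Rib 12 mm thick (y), from 45 mm before to 29 mm behind this point (x), top 20 mm above it. Rear face of the back plate 35 mm from it (+x).
- bracket: The same holder, same axes; origin on its underside, 64 mm below and 10 mm before (-x) the grip point. Shelf with four holes: x -45 to +37 mm, 70 mm wide, 8 mm thick. Back plate 40 mm wide, z 0 to 84 mm, rear face at x = 45 mm, with a window 18 mm wide, z 3 to 20 mm, that takes the catch; the bar below it pushes the catch in.
- hook_low (a point): The holder's lower steel hook: middle of the underside of its neck, at x 48, z 34 mm of the holder. 10 mm wide (y). Neck 6 mm high, from the back plate to x = 56 mm; at its end a tongue (x 51 to 56 mm) hangs 12 mm below the neck's underside, leaving a 6 mm gap to the back plate. An equal hook sits 40 mm above it.
- rack: Fixed rack: steel foot 105 x 116 x 10 mm, black post, in front of it a slotted aluminium rail 60 mm wide. Origin on the bench under the middle of the rail's front face; x level into the rack (the way the hooks go in), y along the face, z up. Foot reaches 23 mm before the face. Rail face 4 mm thick, hollow behind, top nominally 153 mm high.
- slot_nominal (a point): Nominal place of the lower slot's lower edge: middle, in the face, 79 mm over the bench. Two slots 14 mm wide, 22 mm high; the upper is 40 mm above. The rail is clamped by hand: slots and catch sit up to 12 mm higher or lower, unmeasured. Hooks (18 mm) pass with 4 mm to spare: nominally grip point 121 to 125 mm high. Home, necks rest on the slots' lower edges: grip point nominally 109 mm high.
- catch (a joint): How far the red spring catch is pushed into the rail (m): 0 out, about 5 mm when the holder's bar passes, 7.5 mm at most. Nose 10 mm wide, 5 mm out of the face, sloping on top, flat below, 3 to 10 mm above the underside of a holder that is home. Passing it takes a press of about 8 N (6 to 12); it then snaps out (0) through the window and holds the holder down.
- driver_stub: bystander: green-handled short screwdriver, 146 mm long, lying on the bench; origin on its underside
- tape_yellow: bystander: roll of yellow tape, 56 mm wide, 18 mm high; origin at the centre of its underside
- capacitor_1: bystander: dark blue can capacitor, 35 mm wide, 56 mm high; origin at the centre of its underside
- marker: bystander: black and white marker pen, 130 mm long, lying on the bench; origin on its underside

How it is judged:
On the way, in this order (a step that is already met when the one before it is completed fails the run):
1. both hooks are through the slots: the holder is upright, square to the rail, its back plate within 5 mm of the rail's face (x of bracket_grip in the frame of rack between -0.04 and -0.032 m and y of bracket_grip in the frame of rack between -0.006 and 0.006 m and z of bracket_grip in the frame of rack between 0.095 and 0.145 m and angle between bracket_grip's own z axis and vertical below 0.12 rad and angle between the x axis of bracket_grip and the x axis of rack, either way round below 0.12 rad), for 0.1 s.
2. the holder's lower bar pushes the catch in (value of joint catch above 0.001 m).
At the end, for the whole second after the job is handed in: Holder released, at rest and home: within about 3 mm of its lower stop on the rail (rail_c6 is the rail's lowest bar), within 5 mm of the rack's centre line, back plate within 5 mm of the face, upright within 0.08 rad, square within 0.1 rad, catch out again (under 1 mm in) (x of bracket_grip in the frame of rack between -0.04 and -0.032 m and y of bracket_grip in the frame of rack between -0.005 and 0.005 m and z of bracket_grip in the frame of rack between 0.095 and 0.125 m and angle between bracket_grip's own z axis and vertical below 0.08 rad and angle between the x axis of bracket_grip and the x axis of rack, either way round below 0.1 rad and value of joint catch below 0.001 m and linear speed of bracket below 0.02 m/s and contact force between the fingers and bracket below 0.1 N and distance between bracket_grip and rail_c6 below 0.0835 m); the robot touches nothing.
It fails at once if the holder's contacts with the rack add up to more than 55 N (pressed with more than about 25 N) (contact force between bracket and rack above 55 N).
It fails at once if the robot itself pushes the rack with more than 15 N (contact force between the arm and rack above 15 N).
It fails at once if a bystander is moved more than 20 mm (distance of any of driver_stub, tape_yellow, capacitor_1, marker from where it was at the start of the episode above 0.02 m).
It also fails if it takes over 61 s, if anything falls off the work surface, if the arm or the gripper's body presses on something with over 40 N, if the wrist force passes 120 N, or if a joint passes its speed limit or range.

## Working session

There is one attempt and no reset: what is moved stays moved. The work goes in short steps, Python scripts to look and compute and a tool call to move; the robot and the scene stay as the last step left them, time stands still between calls to the robot, and variables do not carry over. Pictures are saved under pics/ and viewed, at most 10 in all, crops included, and the job is handed in when it is done.

Besides the shell and the picture viewer there is one more tool, called after "Emit:" as name(argument=value, ...), one argument or row to a line, values as JSON. step_arm: Moves the arm, as the interface text tells. Its arguments: {"type":"object","properties":{"targets":{"type":"string"},"gripper":{"type":"number"},"squeeze":{"type":"number"}},"required":["targets"]}

```bash
mkdir -p pics; cat > h.py <<'E'
import numpy as np, cv2
from scipy.spatial.transform import Rotation as R
from station import manip as m
def save(im,n): cv2.imwrite(f'pics/{n}.png',im[:,:,::-1])
def ray(cam,px,st=None):
    c=m.get_calibration(cam); f=200/np.tan(np.radians(c['fov_y'])/2)
    d=np.array([px[0]-c['cx'],px[1]-c['cy']])
    if 'extrinsics' in c:
        E=np.array(c['extrinsics']); v=np.r_[d/f,1]
    else:
        r=np.linalg.norm(d); th=r/f; v=np.r_[d/max(r,1e-9)*np.sin(th),np.cos(th)]
        T=np.eye(4); T[:3,:3]=R.from_quat(st['tool_rot']).as_matrix(); T[:3,3]=st['tcp_pos']
        E=T@np.array(c['tool_from_camera'])
    v=E[:3,:3]@v; return E[:3,3],v/np.linalg.norm(v)
def tri(rays):
    A=sum(np.eye(3)-np.outer(v,v) for o,v in rays); b=sum((np.eye(3)-np.outer(v,v))@o for o,v in rays)
    p=np.linalg.solve(A,b); return p,[np.linalg.norm((np.eye(3)-np.outer(v,v))@(p-o)) for o,v in rays]
def atz(ra,z): o,v=ra; return o+v*(z-o[2])/v[2]
def proj(cam,p):
    c=m.get_calibration(cam); f=200/np.tan(np.radians(c['fov_y'])/2)
    q=np.linalg.inv(np.array(c['extrinsics']))@np.r_[p,1]; return np.array([c['cx']+f*q[0]/q[2],c['cy']+f*q[1]/q[2]])
E
python3 - <<'E'
from h import *
s=m.sense(); print(s)
for c in('scene','top'):
    save(m.snapshot(c),c+'0'); k=m.get_calibration(c); print(c,np.round(k['extrinsics'],3).tolist(),k['fov_y'])
res={}
for q in['bracket_grip','bracket','hook_low','rack','slot_nominal','catch','driver_stub','tape_yellow','capacitor_1','marker']:
    for c in('scene','top'):
        try:
            r=m.mark_of(c,q)
            print(q,c,[(np.round(x['position'],1).tolist(),round(x['p'],2)) for x in r[:2]])
            if r: res[q,c]=ray(c,r[0]['position'])
        except Exception as e: print(q,c,e)
    if (q,'scene') in res and (q,'top') in res:
        p,e=tri([res[q,'scene'],res[q,'top']]); print('  ->',p.round(4),np.round(e,4))
print(m.get_calibration('wrist'), m.sense()['t'])
E
```

```text
{'t': 0.0, 'q': array([ 9.99515876e-01,  5.28497433e-01,  1.43390695e+00, -1.63577503e-05,
        1.18139978e+00, -1.78507517e-01]), 'qd': array([-0.00185627, -0.00052936,  0.00015566, -0.00121799,  0.0002766 ,
       -0.00218538]), 'tau': array([-1.03140967e-03, -4.42346156e+01, -1.78023791e+01, -2.57757329e-04,
        8.41792789e-03,  9.87333522e-06]), 'tcp_pos': array([0.2388051 , 0.57679866, 0.23031294]), 'tool_rot': array([ 1.95123366e-01,  9.80778084e-01, -1.03172365e-03, -3.97859877e-04]), 'force': array([-0.45013923, -0.39914998, -1.27544255]), 'ft_torque': array([0.04024681, 0.01570725, 0.01002375]), 'gripper_force': 0.0, 'finger_gap': 0.9988797671691384}
scene [[0.878, -0.324, 0.352, 0.209], [-0.479, -0.594, 0.646, -0.741], [-0.0, -0.736, -0.677, 0.676], [0.0, 0.0, 0.0, 1.0]] 54.88781526326194
top [[0.01, -0.992, 0.123, 0.401], [-1.0, -0.01, 0.002, -0.171], [-0.001, -0.123, -0.992, 1.03], [0.0, 0.0, 0.0, 1.0]] 48.024659851640365
bracket_grip scene [([286.7, 198.7], 0.86), ([362.2, 322.8], 0.24)]
bracket_grip top [([297.4, 220.9], 0.72)]
  -> [ 0.452  -0.1177  0.0593] [0.0
[... 1114 characters left out ...]
[([361.2, 325.6], 0.81)]
capacitor_1 top [([440.7, 222.5], 0.75), ([410.0, 131.4], 0.69)]
  -> [ 0.4548 -0.4447 -0.0085] [0.0005 0.0005]
marker scene [([239.0, 182.3], 0.66)]
marker top [([218.0, 253.1], 0.88)]
  -> [0.3847 0.063  0.0017] [0.0045 0.0045]
{'fov_y': 65.70646984690485, 'cx': 322.5659087502137, 'cy': 201.06325331909557, 'tool_from_camera': array([[-1.52675390e-03, -9.50472852e-01, -3.10803840e-01,
         8.00868042e-02],
       [ 9.99998646e-01, -1.64221742e-03,  1.09816044e-04,
        -1.53169975e-03],
       [-6.14784650e-04, -3.10803251e-01,  9.50474072e-01,
        -1.41924380e-01],
       [ 0.00000000e+00,  0.00000000e+00,  0.00000000e+00,
         1.00000000e+00]])} 1.0
```

View pictures.

```bash
python3 - <<'E'
import cv2
a=cv2.imread('pics/scene0.png')[110:300,200:460]; cv2.imwrite('pics/a.png',cv2.resize(a,None,fx=3,fy=3,interpolation=cv2.INTER_CUBIC))
a=cv2.imread('pics/top0.png')[100:270,230:430]; cv2.imwrite('pics/b.png',cv2.resize(a,None,fx=3.5,fy=3.5,interpolation=cv2.INTER_CUBIC))
E
```

```text
(no output)
```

View pics/a.png

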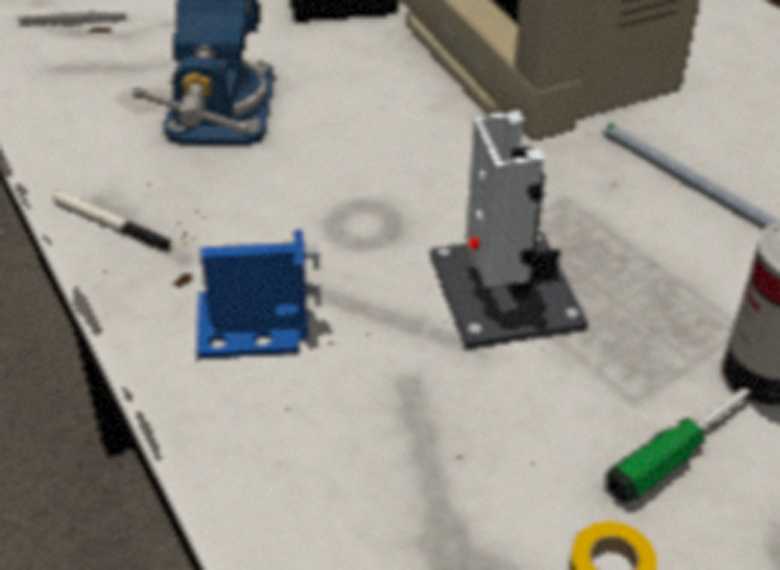

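View pics/b.png

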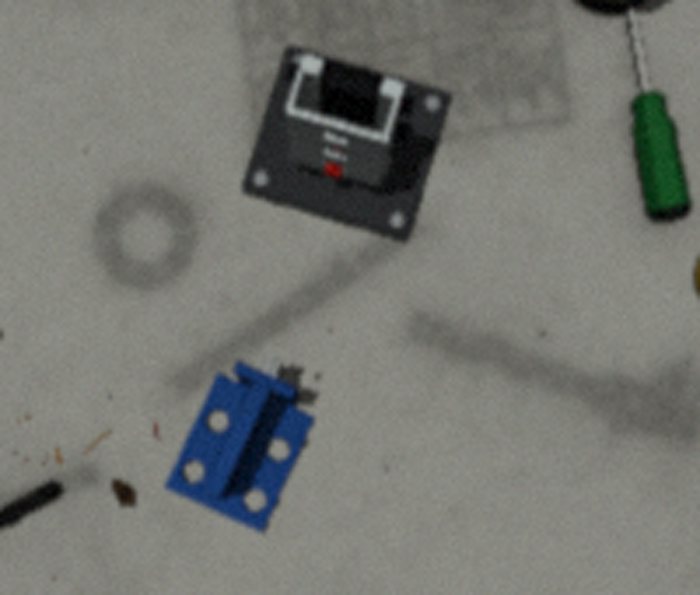

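Emit:
step_arm(
  targets="-463 -561 0 0;-463 -561 0 0;-463 -561 0 0;-463 -561 0 0;-463 -561 0 0;-463 -561 0 0;-463 -561 0 0;-463 -561 0 0;-463 -561 0 0;-463 -561 0 0;-463 -561 0 0;-463 -561 0 0",
)

```text
t: 2.2
tcp_pos: [0.4154, 0.0015, 0.2317]
tool_rot: [0.195, 0.981, 0.0, 0.001]
force: [1.0, 0.8, 0.1]
finger_gap: 1.0
gripper_force: 0.0
```

Emit:
step_arm(
  targets="0 0 0 0;0 0 0 0",
)

```text
t: 2.4
tcp_pos: [0.4152, 0.0025, 0.2313]
tool_rot: [0.197, 0.98, 0.0, -0.0]
force: [-0.3, 0.9, 0.1]
finger_gap: 1.002
gripper_force: 0.0
```

Emit:
step_arm(
  targets="-80 -97 0 0;-80 -97 0 0;-80 -97 0 0;-80 -97 0 0;-80 -97 0 0",
)

```text
t: 2.9
tcp_pos: [0.4509, -0.1148, 0.231]
tool_rot: [0.195, 0.981, 0.001, -0.001]
force: [-0.5, 0.5, -0.2]
finger_gap: 1.002
gripper_force: 0.0
```

```bash
python3 - <<'E'
from h import *
s=m.sense(); save(m.snapshot('wrist'),'w1'); im=cv2.imread('pics/w1.png')
k=m.masks_of('wrist','bracket'); print([(x['p'],x['pixels'].sum()) for x in k])
for q in['bracket_grip','bracket','hook_low','slot_nominal','rack']:
    r=m.mark_of('wrist',q)
    for x in r[:2]:
        ra=ray('wrist',x['position'],s); zs={'bracket_grip':.064,'bracket':0,'hook_low':.034,'slot_nominal':.079,'rack':0}[q]
        print(q,np.round(x['position'],1),round(x['p'],2),atz(ra,zs).round(4))
print(s['tcp_pos'],m.sense()['t'])
cv2.imwrite('pics/w1.png',im)
E
```

```text
[(0.61, np.int64(4614))]
bracket_grip [315.9 183.3] 0.92 [ 0.449  -0.1228  0.064 ]
bracket [317.7 164.4] 0.97 [ 0.4427 -0.1191  0.    ]
hook_low [315.7 205.6] 0.85 [ 0.4804 -0.137   0.034 ]
slot_nominal [329.4 323.3] 0.85 [ 0.6127 -0.1743  0.079 ]
rack [325.8 288.2] 0.69 [ 0.6119 -0.1779  0.    ]
[ 0.45092564 -0.11475907  0.23097627] 3.25
```

View pics/w1.png

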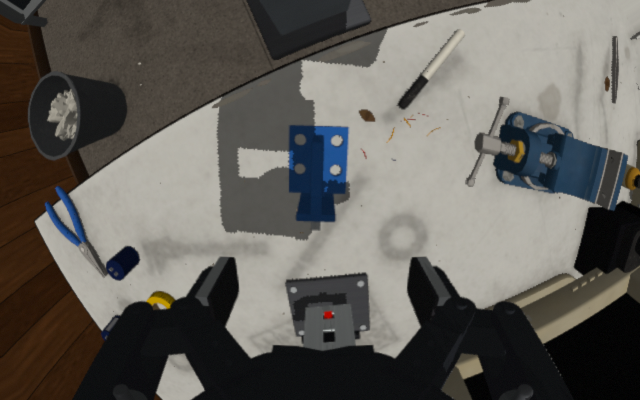

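```bash
python3 - <<'E'
from h import *
s=m.sense()
def fit(cam,pts,z):
    P=np.array([atz(ray(cam,p,s),z)[:2] for p in pts]); vx,vy,x,y=cv2.fitLine(P.astype(np.float32),cv2.DIST_HUBER,0,.001,.001).ravel()
    return np.degrees(np.arctan2(vy,vx)),(P.mean(0)).round(4)
im=cv2.imread('pics/w1.png').astype(int); b,g,r=im[...,0],im[...,1],im[...,2]
blue=(b>r+50)&(b>g+20); blue[:, :270]=0; blue[:,370:]=0; blue[:100]=0; blue[240:]=0
L,Rr=[],[]
for v in range(130,188):
    c=np.where(blue[v])[0]; L.append((c[0]-.5,v)); Rr.append((c[-1]+.5,v))
print('bracket L',fit('wrist',L,.008),'R',fit('wrist',Rr,.008))
T=[(u,np.where(blue[:,u])[0][0]-.5) for u in range(294,345)]
print('front',fit('wrist',T,.008))
gr=im.sum(2)/3
E=[]
for u in range(292,363):
    col=gr[262:300,u]; d=np.diff(col); k=np.argmin(d); E.append((u,262+k+.5))
print(E[::10]); print('rack front',fit('wrist',E,.010))
E1,E2=[],[]
for v in range(286,325):
    d=np.diff(gr[v,275:300]); E1.append((275+np.argmin(d)+.5,v)); d=np.diff(gr[v,355:380]); E2.append((355+np.argmax(d)+.5,v))
print(E1[::10],E2[::10]); print('sides',fit('wrist',E1,.010),fit('wrist',E2,.010))
# top view
im=cv2.imread('pics/top0.png').astype(int); gr=im.sum(2)/3
E=[]
for u in range(304,344):
    d=np.diff(gr[148:178,u]); E.append((u,148+np.argmax(d)+.5))
print(E[::8]);print('top rack front',fit('top',E,.010))
E=[]
for v in range(122,150):
    d=np.diff(gr[v,293:318]); E.append((293+np.argmin(d)+.5,v))
print(E[::8]);print('top rack left',fit('top',E,.010))
red=(im[...,2]>im[...,1]+70)&(im[...,2]>im[...,0]+70); ys,xs=np.where(red[140:160,315:340]); print('catch top px',xs.mean()+315,ys.mean()+140,len(xs)); rt=ray('top',(xs.mean()+315,ys.mean()+140))
im=cv2.imread('pics/scene0.png').astype(int)
red=(im[...,2]>im[...,1]+70)&(im[...,2]>im[...,0]+70); ys,xs=np.where(red[180:200,345:370]); print(xs.mean()+345,ys.mean()+180,len(xs)); rs=ray('scene',(xs.mean()+345,ys.mean()+180))
im=cv2.imread('pics/w1.png').astype(int)
red=(im[...,2]>im[...,1]+70)&(im[...,2]>im[...,0]+70); ys,xs=np.where(red[300:330,310:350]); print(xs.mean()+310,ys.mean()+300,len(xs)); rw=ray('wrist',(xs.mean()+310,ys.mean()+300),s)
print(tri([rt,rs,rw]),tri([rt,rs]),tri([rs,rw]))
E
```

```text
bracket L (np.float32(-22.305979), array([ 0.4253, -0.1416])) R (np.float32(-24.283966), array([ 0.4486, -0.0855]))
front (np.float32(67.81949), array([ 0.4008, -0.1006]))
[(292, np.float64(292.5)), (302, np.float64(278.5)), (312, np.float64(277.5)), (322, np.float64(277.5)), (332, np.float64(275.5)), (342, np.float64(274.5)), (352, np.float64(273.5)), (362, np.float64(272.5))]
rack front (np.float32(74.403015), array([ 0.5893, -0.1677]))
[(np.float64(285.5), 286), (np.float64(287.5), 296), (np.float64(289.5), 306), (np.float64(291.5), 316)] [(np.float64(367.5), 286), (np.float64(368.5), 296), (np.float64(369.5), 306), (np.float64(368.5), 316)]
sides (np.float32(-16.882074), array([ 0.6159, -0.2365])) (np.float32(-16.181532), array([ 0.6606, -0.1306]))
[(304, np.float64(156.5)), (312, np.float64(158.5)), (320, np.float64(161.5)), (328, np.float64(163.5)), (336, np.float64(166.5))]
top rack front (np.float32(73.77638), array([ 0.5904, -0.173 ]))
[(np.float64(315.5), 122), (np.float64(313.5), 130), (np.float64(303.5), 138), (np.float64(300.5), 146)]
top rack left (np.float32(-35.025646), array([ 0.6532, -0.1328]))
catch top px 324.5 148.0 10
357.5 190.5 12
327.7068965517241 314.32758620689657 58
(array([ 0.61194064, -0.17571598,  0.06279504]), [np.float64(0.0010175895917112153), np.float64(0.000557785817207411), np.float64(0.0008923894448802851)]) (array([ 0.6125261 , -0.17471067,  0.0612306 ]), [np.float64(0.00021535675662022602), np.float64(0.00021535675662027052)]) (array([ 0.61128669, -0.17644009,  0.06338311]), [np.float64(0.00032869122435585745), np.float64(0.0003286912243559191)])
```

```bash
python3 - <<'E'
from h import *
s=m.sense()
im=cv2.imread('pics/w1.png').astype(int); b,r=im[...,0],im[...,2]
blue=(b>1.7*r+15); blue[:, :270]=0; blue[:,370:]=0; blue[:100]=0; blue[240:]=0
from scipy.ndimage import binary_opening
blue=binary_opening(blue,np.ones((3,3)))
L=[];Q=[]
for v in range(130,186):
    c=np.where(blue[v])[0]; L.append((c[0]-.5,v)); Q.append((c[-1]+.5,v))
print(L[::12],Q[::12])
W=lambda pts,z:np.array([atz(ray('wrist',p,s),z)[:2] for p in pts])
for P in(W(L,.008),W(Q,.008)):
    vx,vy,x,y=cv2.fitLine(P.astype(np.float32),cv2.DIST_HUBER,0,.001,.001).ravel(); print(np.degrees(np.arctan2(vy,vx)))
    a=np.radians(-23); print('lat',(P@[-np.sin(a),np.cos(a)]).mean())
print('grip lat cand',np.array([.451,-.122])@[-np.sin(a),np.cos(a)])
# plate top row (z=.084) end and rib
for v in(195,200,205,210,215,219): 
    c=np.where(blue[v])[0]; print(v,c[0],c[-1], W([(c[0]-.5,v),(c[-1]+.5,v)],.084)@np.array([-np.sin(a),np.cos(a)]))
v=np.where(blue[:,300:335].any(1))[0]; print('rows',v[0],v[-1], 'plate rear along', (W([(317,v[-1]+.5)],.084)@[np.cos(a),np.sin(a)]), 'shelf front along',W([(318,v[0]-.5)],.008)@[np.cos(a),np.sin(a)])
E
```

```text
[(np.float64(289.5), 130), (np.float64(289.5), 142), (np.float64(289.5), 154), (np.float64(288.5), 166), (np.float64(289.5), 178)] [(np.float64(347.5), 130), (np.float64(347.5), 142), (np.float64(346.5), 154), (np.float64(345.5), 166), (np.float64(345.5), 178)]
-23.850883
lat 0.028674464619486854
-24.369017
lat 0.09697258115246767
grip lat cand 0.06391814682746474
195 301 331 [0.0470778  0.07739468]
200 300 332 [0.04602391 0.07846655]
205 299 332 [0.04495443 0.07856342]
210 299 333 [0.04486724 0.07965678]
215 297 333 [0.04276533 0.07976507]
219 297 333 [0.04267794 0.07985402]
rows 126 220 plate rear along [0.49575677] shelf front along [0.40694719]
```

Emit:
step_arm(
  targets="-1 -8.5 50 1;-1 -8.5 100 1;-1 -8.5 140 1;-1 -8.5 165 1;-1 -8.5 183 1;-1 -8.5 183 1;-1 -8.5 183 1",
)

```text
t: 3.95
tcp_pos: [0.4494, -0.1246, 0.0484]
tool_rot: [0.204, 0.979, 0.0, -0.0]
force: [0.0, -0.3, -0.2]
finger_gap: 1.003
gripper_force: 0.0
```

Emit:
step_arm(
  targets="0 0 0 0;0 0 0 0;0 0 0 0;0 0 0 0;0 0 0 0;0 0 0 0;0 0 0 0;0 0 0 0",
  gripper=1,
  squeeze=60,
)

```text
t: 4.75
tcp_pos: [0.4496, -0.1249, 0.0488]
tool_rot: [0.204, 0.979, -0.0, 0.0]
force: [0.8, 0.8, 6.1]
finger_gap: 0.134
gripper_force: 58.9
```

Emit:
step_arm(
  targets="0 0 -30 0;0 0 -69 0;-40 4 -69 -3.5;-70 7 -69 -7.2;-96 9.5 -69 -7.2;-96 9.5 -69 -7.2;-96 9.5 -69 -7.2;-96 9.5 -69 -7.2",
)

```text
t: 5.55
tcp_pos: [0.5393, -0.1534, 0.1166]
tool_rot: [0.142, 0.99, 0.001, -0.002]
force: [-0.4, 1.0, -1.7]
finger_gap: 0.131
gripper_force: 58.5
```

```bash
python3 - <<'E'
from h import *
s=m.sense(); print(s['t'],s['tcp_pos'].round(4),s['tool_rot'].round(4),s['force'].round(2),s['finger_gap'])
ims={c:m.snapshot(c) for c in('scene','top','wrist')}
for c in ims: save(ims[c],c+'2')
R_={}
for q in('bracket_grip','hook_low','slot_nominal','bracket','rack'):
    for c in('scene','top','wrist'):
        r=m.mark_of(c,q)
        if r: print(q,c,np.round(r[0]['position'],1),round(r[0]['p'],2)); R_[q,c]=ray(c,r[0]['position'],s)
    k=[R_[q,c] for c in('scene','top') if (q,c) in R_]
    if len(k)>1: p,e=tri(k); print('  ',p.round(4),np.round(e,4))
a=cv2.imread('pics/scene2.png')[110:260,280:420]; a=cv2.resize(a,(560,600),interpolation=cv2.INTER_CUBIC); cv2.imwrite('pics/c.png',a)
w=cv2.imread('pics/wrist2.png'); cv2.imwrite('pics/d.png',w)
E
```

```text
5.55 [ 0.5393 -0.1534  0.1166] [ 1.418e-01  9.899e-01  6.000e-04 -1.700e-03] [-0.35  1.01 -1.69] 0.13065609330332803
bracket_grip scene [324.7 168. ] 0.65
bracket_grip top [315.1 173.1] 0.57
bracket_grip wrist [323.  271.1] 0.59
   [ 0.5387 -0.1544  0.1448] [0.0048 0.0048]
hook_low scene [344.  180.9] 0.74
slot_nominal scene [358.9 186.8] 0.68
bracket scene [319.2 195.9] 0.82
bracket top [314.  184.9] 0.41
bracket wrist [323.6 211.1] 0.88
   [ 0.5259 -0.151   0.0636] [0.0047 0.0047]
rack scene [359.2 212.4] 0.9
```

View pics/c.png

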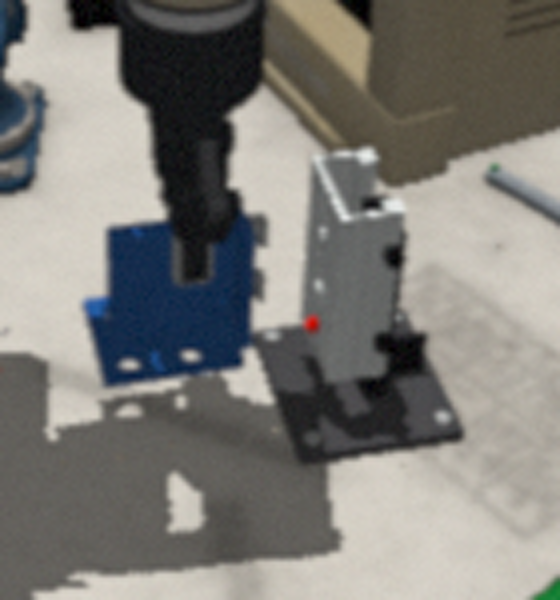

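View pics/d.png

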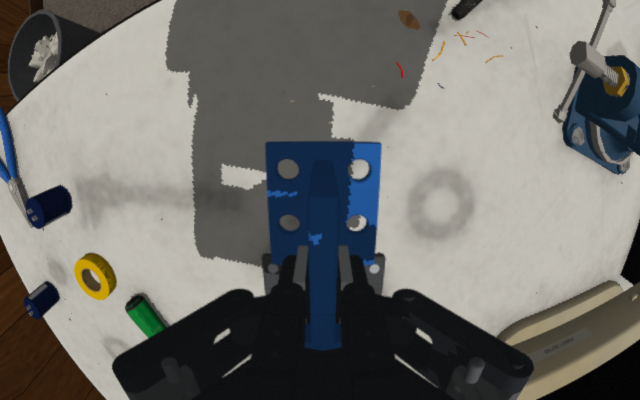

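```bash
python3 - <<'E'
import cv2,numpy as np
a=cv2.imread('pics/scene2.png')[140:215,335:385]; b=cv2.imread('pics/top0.png')[112:172,295:355]
a=cv2.resize(a,None,fx=7.9,fy=7.9,interpolation=cv2.INTER_CUBIC)[:592,:395]; b=cv2.resize(b,None,fx=6.7,fy=6.7,interpolation=cv2.INTER_CUBIC)
c=np.zeros((595,800,3),np.uint8); c[:a.shape[0],:a.shape[1]]=a; c[:b.shape[0],396:396+b.shape[1]]=b; cv2.imwrite('pics/e.png',c)
E
```

```text
(no output)
```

View pics/e.png

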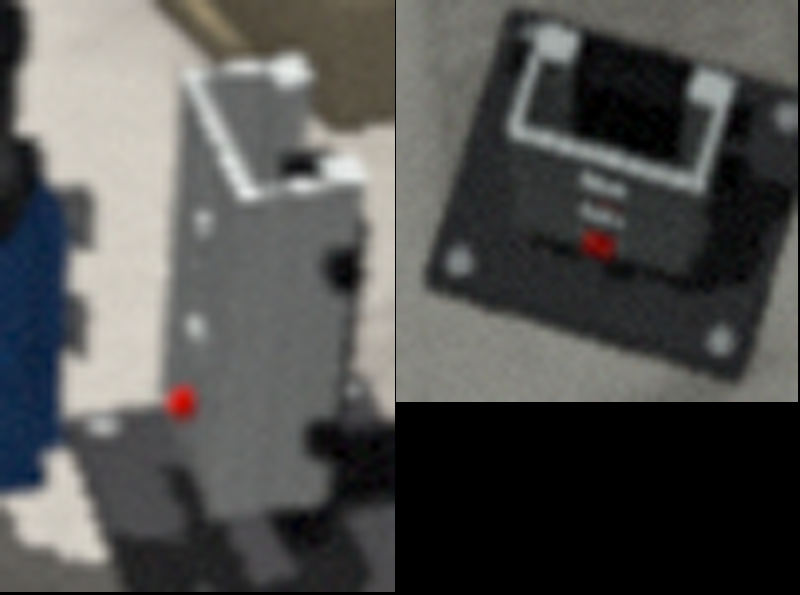

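```bash
python3 - <<'E'
from h import *
a=np.radians(-16.3); X=np.array([np.cos(a),np.sin(a),0]);Y=np.array([-np.sin(a),np.cos(a),0])
for n,sc,tp in[('cornL',(358.2,149.2),(311.6,132.2)),('cornR',(365.8,164.4),(340.4,139.9)),('up',(360.4,167.4),(325.6,139.2)),('low',(359.2,180.8),(325.3,143.4)),('catch',(357.5,190.5),(325,147.8))]:
    p,e=tri([ray('scene',sc),ray('top',tp)]); print(n,p.round(4),'err',e[0].round(4),'along',(p@X).round(4),'lat',(p@Y).round(4))
s=m.sense(); r=R.from_quat(s['tool_rot']).as_matrix(); print(s['tcp_pos'].round(4),'along',s['tcp_pos']@X,'lat',s['tcp_pos']@Y,'yaw',np.degrees(np.arctan2(-r[1,0],-r[0,0])),'tilt',r[:,2].round(4))
# predicted hook positions (scene), dz relative
g=s['tcp_pos']+[0,0,.019-.004]
for n,dx,dz in[('hook_low neck under',.038,-.030),('hook tip low',.046,-.042),('plate rear bottom',.035,-.064)]:
    p=g+X*dx+[0,0,dz]; print(n,p.round(4),proj('scene',p).round(1))
E
```

```text
cornL [ 0.6227 -0.1488  0.1623] err 0.0005 along 0.6395 lat 0.0319
cornR [ 0.6068 -0.2056  0.1634] err 0.0002 along 0.6401 lat -0.027
up [ 0.6149 -0.1763  0.132 ] err 0.0008 along 0.6397 lat 0.0034
low [ 0.6152 -0.1759  0.0917] err 0.001 along 0.6398 lat 0.0038
catch [ 0.6124 -0.1756  0.0621] err 0.0006 along 0.6371 lat 0.0033
[ 0.5412 -0.1544  0.1173] along 0.5627386795848263 lat 0.0037318904791809942 yaw -16.30552670171398 tilt [-0.  0. -1.]
hook_low neck under [ 0.5776 -0.165   0.1023] [343.7 179.6]
hook tip low [ 0.5853 -0.1673  0.0903] [346.8 183. ]
plate rear bottom [ 0.5748 -0.1642  0.0683] [341.9 190.7]
```

Emit:
step_arm(
  targets="-10 0 -1.5 0;-20 0 -1.5 0;-25 0 -1.5 0;-25 0 -1.5 0;-25 0 -1.5 0",
)

```text
t: 6.95
tcp_pos: [0.5651, -0.1613, 0.1186]
tool_rot: [0.142, 0.99, 0.0, -0.0]
force: [-0.3, 0.2, -0.6]
finger_gap: 0.138
gripper_force: 58.5
```

Emit:
step_arm(
  targets="-1.5 0 0 0;-3 0 0 0;-4.5 0 0 0;-6 0 0 0;-7 0 0 0;-8 0 0 0;-8 0 0 0",
)

```text
t: 7.65
tcp_pos: [0.573, -0.1637, 0.1188]
tool_rot: [0.142, 0.99, -0.0, 0.0]
force: [0.3, 0.0, -1.0]
finger_gap: 0.131
gripper_force: 58.5
```

Emit:
step_arm(
  targets="-1 0 0 0;-2 0 0 0;-3 0 0 0;-3 0 0 0",
)

```text
t: 8.05
tcp_pos: [0.5759, -0.1646, 0.1188]
tool_rot: [0.142, 0.99, -0.0, 0.0]
force: [0.2, -0.1, -1.3]
finger_gap: 0.13
gripper_force: 58.5
```

Emit:
step_arm(
  targets="-1 0 0 0;-2 0 0 0;-3 0 0 0;-3 0 0 0",
)

```text
t: 8.45
tcp_pos: [0.5788, -0.1654, 0.1188]
tool_rot: [0.142, 0.99, -0.0, 0.0]
force: [0.3, 0.0, -2.3]
finger_gap: 0.13
gripper_force: 58.5
```

Emit:
step_arm(
  targets="-0.7 0 0 0;-1.4 0 0 0;-2 0 0 0;-2 0 0 0",
)

```text
t: 8.85
tcp_pos: [0.5806, -0.1659, 0.1188]
tool_rot: [0.142, 0.99, -0.0, 0.0]
force: [-0.5, 1.3, -1.1]
finger_gap: 0.133
gripper_force: 58.5
```

```bash
python3 - <<'E'
from h import *
s=m.sense(); print(s['t'],s['tcp_pos'].round(4),s['force'].round(2),s['ft_torque'].round(3))
save(m.snapshot('scene'),'scene3'); a=cv2.imread('pics/scene3.png')[130:220,305:385]; cv2.imwrite('pics/f.png',cv2.resize(a,None,fx=6.5,fy=6.5,interpolation=cv2.INTER_CUBIC))
E
```

```text
8.85 [ 0.5806 -0.1659  0.1188] [-0.55  1.32 -1.1 ] [-0.005  0.032 -0.011]
```

View pics/f.png

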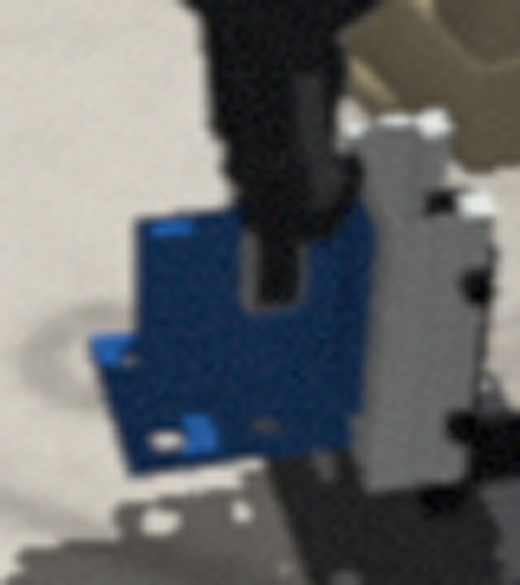

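Emit:
step_arm(
  targets="-0.5 0 0 0;-1 0 0 0;-1 0 0 0",
)

```text
t: 9.2
tcp_pos: [0.5816, -0.1662, 0.1188]
tool_rot: [0.142, 0.99, -0.0, 0.0]
force: [0.1, -0.7, -1.1]
finger_gap: 0.134
gripper_force: 58.5
```

Emit:
step_arm(
  targets="-0.5 0 0 0;-1 0 0 0;-1 0 0 0",
)

```text
t: 9.5
tcp_pos: [0.5822, -0.1663, 0.1188]
tool_rot: [0.142, 0.99, 0.0, -0.0]
force: [-0.9, -0.5, -0.7]
finger_gap: 0.135
gripper_force: 58.5
```

Emit:
step_arm(
  targets="-0.5 0 0 0;-1 0 0 0;-1 0 0 0",
)

```text
t: 9.8
tcp_pos: [0.5822, -0.1662, 0.1185]
tool_rot: [0.142, 0.99, 0.0, -0.001]
force: [-3.5, 0.6, -0.7]
finger_gap: 0.13
gripper_force: 58.7
```

Emit:
step_arm(
  targets="-0.5 0 0 0;-1 0 0 0;-1 0 0 0",
)

```text
t: 10.1
tcp_pos: [0.5822, -0.1661, 0.1183]
tool_rot: [0.142, 0.99, 0.001, -0.003]
force: [-5.9, 0.6, 0.2]
finger_gap: 0.133
gripper_force: 58.8
```

Emit:
step_arm(
  targets="2 0 0 0;2 0 2 0;2 0 4 0;2 0 5 0;2 0 5 0",
)

```text
t: 10.6
tcp_pos: [0.5823, -0.1663, 0.1134]
tool_rot: [0.142, 0.99, 0.0, -0.0]
force: [-2.9, 1.4, -1.5]
finger_gap: 0.137
gripper_force: 58.5
```

Emit:
step_arm(
  targets="0 0 1 0;0 0 2 0;0 0 3 0;0 0 3 0",
)

```text
t: 11.0
tcp_pos: [0.5822, -0.1664, 0.1117]
tool_rot: [0.142, 0.99, -0.0, -0.0]
force: [-4.9, 0.6, 5.3]
finger_gap: 0.133
gripper_force: 59.6
```

Emit:
step_arm(
  targets="0 0 1 0;0 0 1 0;0 0 1 0",
)

```text
t: 11.3
tcp_pos: [0.5822, -0.1664, 0.1109]
tool_rot: [0.142, 0.99, -0.0, -0.0]
force: [-6.0, 2.2, 6.4]
finger_gap: 0.135
gripper_force: 59.6
```

Emit:
step_arm(
  targets="0 0 1 0;0 0 1 0;0 0 1 0",
)

```text
t: 11.6
tcp_pos: [0.582, -0.1663, 0.11]
tool_rot: [0.142, 0.99, -0.0, -0.0]
force: [-5.8, 2.2, 7.4]
finger_gap: 0.132
gripper_force: 59.8
```

Moving against the catch. Continue.

Emit:
step_arm(
  targets="0 0 1 0;0 0 2 0;0 0 2 0",
)

```text
t: 11.9
tcp_pos: [0.5818, -0.1663, 0.1084]
tool_rot: [0.142, 0.99, -0.0, -0.001]
force: [-6.8, 2.2, 9.5]
finger_gap: 0.132
gripper_force: 60.1
```

Emit:
step_arm(
  targets="0 0 1 0;0 0 2 0;0 0 2 0",
)

```text
t: 12.2
tcp_pos: [0.582, -0.1662, 0.1045]
tool_rot: [0.142, 0.99, 0.0, -0.0]
force: [-1.4, 0.3, -5.5]
finger_gap: 0.132
gripper_force: 59.1
```

Emit:
step_arm(
  targets="0 0 1 0;0 0 1 0;0 0 1 0",
)

```text
t: 12.5
tcp_pos: [0.5823, -0.1664, 0.1035]
tool_rot: [0.142, 0.99, 0.0, -0.0]
force: [-4.1, 1.0, -1.8]
finger_gap: 0.131
gripper_force: 59.7
```

Emit:
step_arm(
  targets="0 0 1 0;0 0 2 0;0 0 2 0",
)

```text
t: 12.8
tcp_pos: [0.5824, -0.1664, 0.1032]
tool_rot: [0.142, 0.99, -0.0, 0.0]
force: [-6.5, 0.9, 7.0]
finger_gap: 0.132
gripper_force: 61.3
```

Emit:
step_arm(
  targets="1.5 0 -2 0;1.5 0 -2 0;1.5 0 -2 0",
)

```text
t: 13.1
tcp_pos: [0.5823, -0.1666, 0.1041]
tool_rot: [0.142, 0.99, -0.0, 0.001]
force: [-0.4, 0.8, -2.0]
finger_gap: 0.134
gripper_force: 60.0
```

Emit:
step_arm(
  targets="0 0 0 0;0 0 0 0;0 0 0 0;0 0 0 0;0 0 0 0;0 0 0 0;0 0 0 0",
  gripper=0,
)

```text
t: 13.8
tcp_pos: [0.581, -0.166, 0.1038]
tool_rot: [0.142, 0.99, -0.0, 0.0]
force: [0.5, 0.5, -0.3]
finger_gap: 1.0
gripper_force: 0.0
```

Emit:
step_arm(
  targets="0 0 -15 0;0 0 -35 0;0 0 -70 0;0 0 -110 0;40 0 -130 0;80 0 -130 0;80 0 -130 0;80 0 -130 0",
)

```text
t: 14.6
tcp_pos: [0.5036, -0.1433, 0.2342]
tool_rot: [0.142, 0.99, -0.0, 0.0]
force: [0.3, -1.1, 0.3]
finger_gap: 1.002
gripper_force: 0.0
```

```bash
python3 - <<'E'
from h import *
s=m.sense(); print(s['t'],s['tcp_pos'].round(4),s['force'].round(2))
save(m.snapshot('scene'),'scene4'); save(m.snapshot('top'),'top4'); w=m.snapshot('wrist'); save(w,'wrist4')
a=cv2.imread('pics/scene4.png')[130:220,305:385]; a=cv2.resize(a,None,fx=6,fy=6,interpolation=cv2.INTER_CUBIC)
b=cv2.imread('pics/top4.png')[110:210,290:350]; b=cv2.resize(b,None,fx=5.3,fy=5.3,interpolation=cv2.INTER_CUBIC)
c=np.zeros((545,800,3),np.uint8); c[:540,:480]=a; c[:b.shape[0],481:481+b.shape[1]]=b[:545,:319]; cv2.imwrite('pics/g.png',c)
E
```

```text
14.6 [ 0.5036 -0.1433  0.2342] [ 0.34 -1.08  0.27]
```

View pics/g.png

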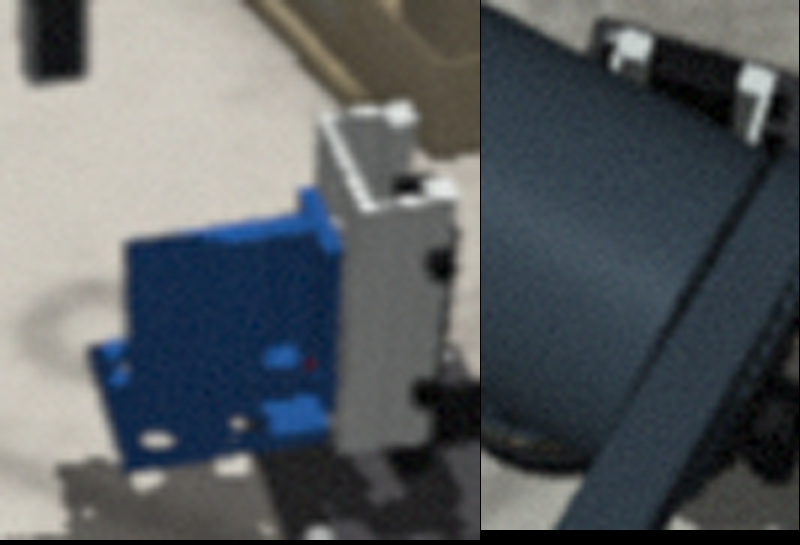

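View pics/wrist4.png

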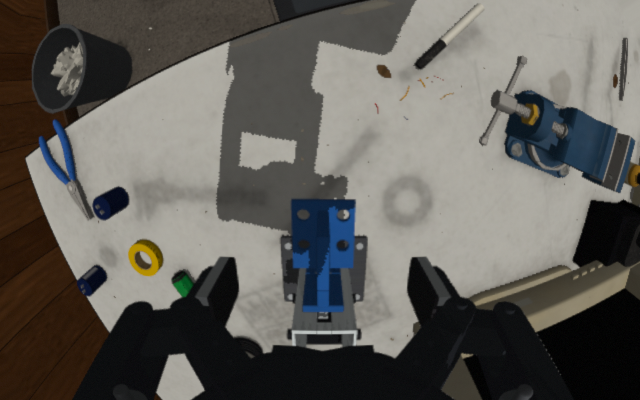

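```bash
python3 -c "
from h import *
print(m.sign_off())"
```

```text
the job is handed in; nothing more can be done
None
```

The blue holder is hooked on the rail, pressed down to its end stop and released; I handed the job in at about 15 s without seeing a verdict. The force dropped sharply as the catch passed, and red shows at the window, so the catch appears to have snapped out.

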